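# Open the blade drawer at the modelling table

## Robot

A 6-joint arm with a two-finger parallel gripper is mounted at the origin on the work surface. World frame = base frame: x ahead of the robot, y to its left, z up, the work surface at z = 0. Lengths are in m, angles in rad, forces in N, time in s.
With the tool pointing down it reaches from about 0.275 to 0.875 m from the base axis. Payload 12.5 kg.
Tool frame: the origin (TCP) lies where the fingers leave the gripper's body, on its centre line; the fingertips stand manip.tips_ahead ahead of it and the grasp point (between the pads) lies 54 mm ahead of it (manip.tips_ahead is the distance from the TCP to the fingertips, in m); z points along the fingers, y is the line along which they close (so a half turn about z gives the same grasp; the last joint's range is limited). The gripper opens to 85 mm and grips with 20 to 120 N. Pads are 22 mm wide; open, the fingers measure 114 mm over their backs; the gripper's body (76 mm by 85 mm) begins 54 mm behind the grasp point. The pads swing forward as they close: fully open they stand 13 mm farther back than shut.
Start: joints at [1.11, 0.351, 1.652, -0, 1.139, -0.085], TCP at [0.202, 0.512, 0.304] pointing down, gripper open.
Joint ranges: [-2.75, 2.75], [-0.79, 2.1], [0.01, 2.65], [-1.57, 4.71], [0.07, 3.14], [-2.87, 2.87]. Speed limits (rad/s): [2.22, 2.22, 2.79, 3.14, 3.14, 3.14].

## Interface

Orientations are given as a unit quaternion [w, x, y, z].
In Python, from plant import manip, camera, camera_info gives the robot as it stands.
- The arm moves only by the tool arm_command, never from a script. Its argument "series" is a list of rows, each an object of numbers: "x", "y", "z": the shift along the tool's x, y, z in m; "rx", "ry", "rz": the turn, a rotation vector about the tool's x, y, z in rad; "jaw": the closure, from 0 (fully open) to 1 (shut). In form: [{"x": .., "y": .., "z": .., "rx": .., "ry": .., "rz": .., "jaw": ..}, ...]. A call has 1 to 8 rows; each row shifts and turns the commanded pose from where the row before left it, along the tool's axes as they then stand; what a row does not reach is not made up. A row lasts 1/8 s, in which the tool goes at most 62.5 mm and 10.7 degrees, less where a joint would pass 70% of its speed; a pose out of reach is approached as far as the arm can. A call is refused whole if a number of a shift passes 0.0625 or a number of a turn 0.188, either way. A call with a gripper value outside its range is refused whole. The fingers move at their own pace and stop on an object; "squeeze" is the grip in N (left out, the last holds). Time passes only in rows, so rows that do not move let the fingers close. It gives the time, the measured TCP pose, the force, the opening and the grip force at its end, in the units of the state.
- manip.read_state(): the state, without advancing time (a new reading comes with each control period).
- camera(name): name is "side" or "top"; returns the picture (420x560x3 uint8, red, green, blue); there is no depth.
- camera_info(name): a dict with "fov_y" (degrees; the focal length in pixels is half the picture's height over the tangent of half this angle, whatever the lens; pixels are square), "cx", "cy" (the principal point, pixels), "rvec" (rotation vector, rad) and "tvec" (3), from world to camera coordinates, as OpenCV has them. Camera axes: x right, y down, z forward; pixel columns grow to the right and rows downward; lengths in m; the calibration is good to about 2 mm. A picture is of the moment at which its call begins. camera_info takes no time and is no camera call.
- manip.hand_in(): hands the job in; it is judged then, once.
The state is a dict: "time": time; "joints": joint angles; "joint_vel": joint speeds; "joint_efforts": joint torques, N m; "tcp_pos": TCP position; "eef_rot": TCP orientation; "force": force on the tool from outside, world axes, zero at the start; "ft_torque": the same for the moment, N m; "opening": finger opening in m; "grasp_force": force on a finger pad.
Only numpy, scipy, OpenCV 4.12 (cv2) and the standard library are available. Lean on these libraries where they do the work, as an engineer would, in place of code of your own. Each camera call takes 0.05 s, during which the arm holds its last target. There are 200 camera calls.

## Task

A wet clay figure on its round plaster bat stands in the way of the knife drawer. With the fingertips push the bat along the table until it is well out of the way of the opening drawer, without lifting or tipping it, touching the figure or running it into the chest. Then press both catch buttons on top of the chest down together, one with each fingertip, keep both down until the drawer has sprung all the way out, and let go, leaving everything else where it stands.

Things in the scene. Friction and masses are not known exactly. Their poses are not given: they have to be found in the camera images.
- chest: grey steel knife chest, fixed to the table: 230 deep (its x), 140 wide (its y), 100 high. Origin at the centre of its underside, on the table; its -x side is the front, with one drawer that springs out 80 towards the chest's -x. The flat top carries only two round buttons near the front edge, and a paint jar towards the back
- drawer (a joint): how far the drawer is out, in m: about 0.001 shut and caught, 0.080 fully out. A spring drives it and a damper slows it: from shut to fully out takes about 2 s with both buttons held down. Its two catches have further teeth every 18 mm up to 54 mm of travel, so a button let go before then stops the drawer part way; pressing both again lets it go on
- drawer_front (a point): centre of the drawer's outer front face, which is 136 wide and 80 high (from 10 to 90 above the table) and moves with the drawer. When shut it is 130 mm from the chest's origin along the chest's -x, when fully out 210 mm
- button_left (a joint): how far the left button (at the chest's +y side) is pressed, in m: 0 up, 0.007 fully down; springs back. Its catch is free beyond about 0.0045. It takes about 1.5 N to start and 5 N to press fully down, plus up to about 1.5 N of catch friction
- button_right (a joint): the same for the right button, at the chest's -y side
- button_left_top (a point): centre of the flat top of the left steel button, 32 across, moving with it. Unpressed it stands 114 above the table (14 above the chest's top), at x -75, y +36 mm in the chest's frame. A steel collar 42 across and 4 high surrounds it
- button_right_top (a point): centre of the top of the right button, alike, at x -75, y -36 mm in the chest's frame: the two centres are 72 mm apart along the chest's y, with 40 mm clear between the buttons' edges
- bat: round plaster bat (flat disc) 160 across and 25 thick, loose on the table before the drawer, about 0.7 kg with its figure. Origin at the centre of its underside. It is out of the drawer's way when its centre is more than 150 mm to either side of the chest's middle line, or more than 292 mm from the chest's origin along its -x
- figure: wet clay figure stuck on the middle of the bat: foot 74 across, head 36 across, 97 tall above the bat's top. Origin at the centre of its foot. Must not be touched
- jar_a: closed glass paint jar with a screw cap, 45 across, 60 tall; origin at the centre of its underside. Stands on the table beside the chest. Leave it alone
- jar_b: closed glass paint jar with a screw cap, 45 across, 60 tall; origin at the centre of its underside. Stands on the table beside the chest. Leave it alone
- jar_c: closed glass paint jar with a screw cap, 45 across, 60 tall; origin at the centre of its underside. Stands on the back half of the chest's top. Leave it alone
- tumbler: green tumbler, 82 across the rim, 125 tall, on the table beside the chest; origin at the centre of its underside. Leave it alone
- water_cup: clear plastic cup, 74 across the rim, 85 tall, on the table beside the chest; origin at the centre of its underside. Leave it alone
- brush: thin round paint brush, 190 long, 8 thick, lying on the table far to the robot's right. Leave it alone
- dish: white dish, 110 across, 28 tall, far to the robot's left; origin at the centre of its underside. Leave it alone
There are look-alikes about, which are no part of the job. Several things look just like the bat: the one meant starts farthest from the robot's base.

How it is judged:
By the outcome, as a careful person would: the job done as asked, in the order asked, and still so for the second after the job is handed in, with the robot touching nothing.
It also fails if it takes over 54 s, if anything falls off the work surface, if the arm or the gripper's body presses on something with over 40 N, if the wrist force passes 120 N, or if a joint passes its speed limit or range.

## Working session

There is one attempt and no reset: what is moved stays moved. The work goes in short steps, Python scripts to look and compute and a tool call to move; the robot and the scene stay as the last step left them, time stands still between calls to the robot, and variables do not carry over. Pictures are saved under pics/ and viewed, at most 10 in all, crops included, and the job is handed in when it is done.

Besides the shell and the picture viewer there is one more tool, called after "Request:" in YAML: its name, and indented under it one key for each argument. arm_command: Moves the arm, as the interface text tells. Its arguments: {"type":"object","properties":{"series":{"type":"array","items":{"type":"object","properties":{"x":{"type":"number"},"y":{"type":"number"},"z":{"type":"number"},"rx":{"type":"number"},"ry":{"type":"number"},"rz":{"type":"number"},"jaw":{"type":"number"}}}},"squeeze":{"type":"number"}},"required":["series"]}

```bash
mkdir -p pics
cat > h.py <<'E'
import numpy as np, cv2
from plant import manip, camera, camera_info
def cam(n):
    i=camera_info(n); f=210/np.tan(np.radians(i['fov_y'])/2)
    R=cv2.Rodrigues(np.array(i['rvec'],float))[0]; t=np.array(i['tvec'],float)
    K=np.array([[f,0,i['cx']],[0,f,i['cy']],[0,0,1]]); return K,R,t,i
def ray(n,u,v,z):
    K,R,t,_=cam(n); d=R.T@np.linalg.inv(K)@[u,v,1]; c=-R.T@t
    return c+d*(z-c[2])/d[2]
def proj(n,p):
    K,R,t,_=cam(n); q=K@(R@np.array(p,float)+t); return q[:2]/q[2]
def save(n,name,crop=None,s=1):
    im=camera(n)[:,:,::-1]
    if crop: a,b,c,d=crop; im=im[b:d,a:c]
    cv2.imwrite('pics/'+name,cv2.resize(im,None,fx=s,fy=s,interpolation=cv2.INTER_CUBIC))
E
python3 - <<'E'
from h import *
save('top','t0.png',s=1.42);save('side','s0.png',s=1.42)
print(cam('top')[3],cam('side')[3],manip.tips_ahead,manip.read_state())
E
```

```text
{'fov_y': 49.24269512699219, 'cx': 289.2171307732906, 'cy': 204.64085380981675, 'rvec': array([ 2.17900385, -2.16226467,  0.16452458]), 'tvec': array([-0.01608389,  0.53288854,  1.13725624])} {'fov_y': 47.27154468398866, 'cx': 274.2700133644294, 'cy': 207.44618720440536, 'rvec': array([ 2.09871855, -0.57308306,  0.29152893]), 'tvec': array([-0.44143661,  0.21840802,  1.0352846 ])} 0.0726 {'time': 0.1, 'joints': array([ 1.11040726e+00,  3.51174010e-01,  1.65232554e+00,  3.17622933e-06,
        1.13910155e+00, -8.45603168e-02]), 'joint_vel': array([ 1.78146780e-05, -2.66047208e-03, -2.88556919e-04, -1.24391840e-03,
       -1.18941736e-03,  6.77435409e-04]), 'joint_efforts': array([ 6.55483436e-04, -5.06836510e+01, -2.91878718e+01, -1.59594929e-04,
        2.67920179e-03, -1.55848539e-05]), 'tcp_pos': array([0.20173628, 0.51144201, 0.30342992]), 'eef_rot': array([-1.37082894e-04,  1.86811023e-01,  9.82395739e-01, -4.85232016e-04]), 'force': array([ 0.39707072,  0.28947672, -0.497351  ]), 'ft_torque': array([-0.03861053, -0.02899448,  0.01290393]), 'grasp_force': 0.0, 'opening': 0.08548988488129783}
```

View pics/t0.png

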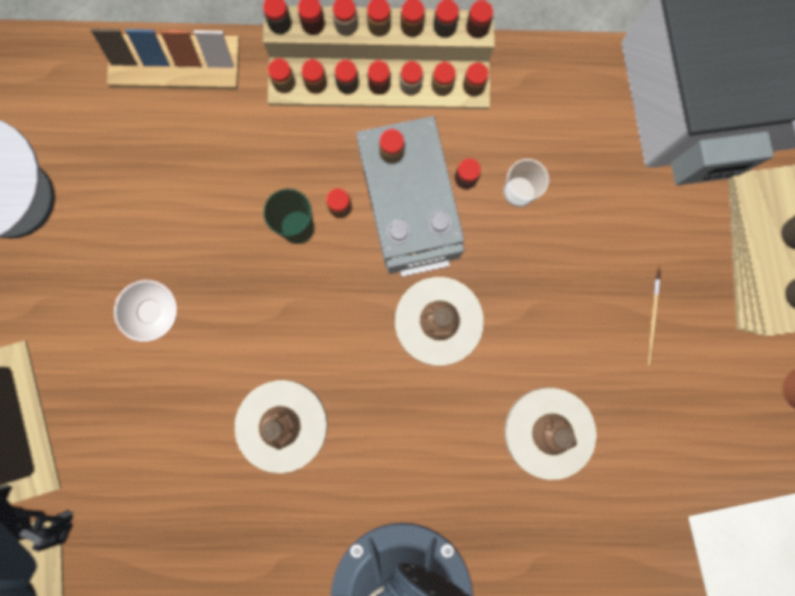

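View pics/s0.png

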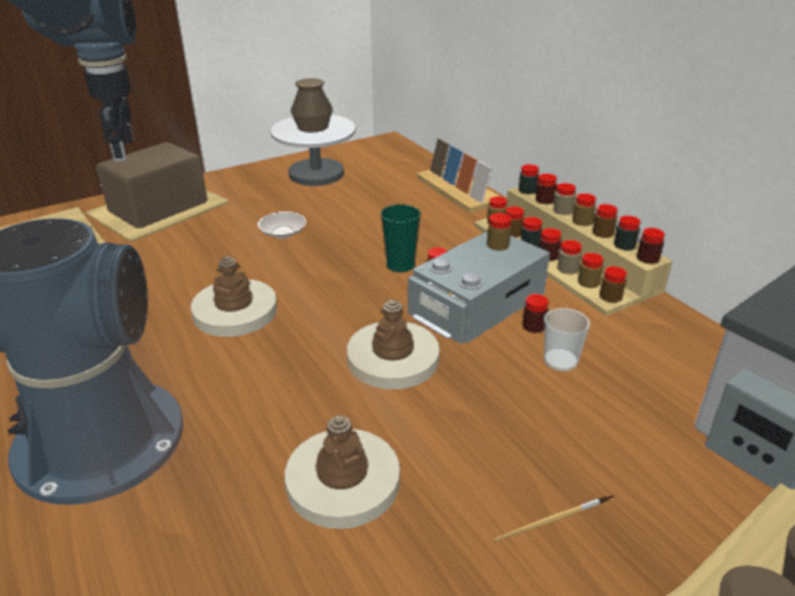

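The top view shows the bat to move at (439,321), in front of the chest. The buttons are at (398,230) and (440,221), and the look-alike bats are at (280,426) and (551,434) (all in 1.42x pixels). Next I'll convert these to positions.

Run:
```python
from h import *
np.set_printoptions(precision=4,suppress=True)
s=560/795
im=camera('top'); 
cv2.imwrite('pics/t1.png',cv2.resize(im[70:270,230:360,::-1],None,fx=3.0,fy=3.0,interpolation=cv2.INTER_CUBIC))
m=(im.min(2)>170).astype(np.uint8); n,l,st,c=cv2.connectedComponentsWithStats(m)
for k in range(1,n):
    if 1000<st[k,4]<5000:
        e=cv2.minEnclosingCircle(np.argwhere(l==k)[:,::-1].astype(np.float32)); print(e,ray('top',*e[0],.025))
L=ray('top',398*s,230*s,.114);R=ray('top',440*s,221*s,.114);print('btn',L,R,np.linalg.norm(L-R))
for nm,u,v,z in [('tumbler',290,225,.06),('ja',338,201,.06),('jb',469,172,.06),('cup',523,180,.04),('dish',146,310,.02),('brushend',650,365,0),('brushtip',659,268,0)]: print(nm,ray('top',u*s,v*s,z))
```

```text
((0.0, 124.5), 39.500099182128906) [0.7354 0.7359 0.025 ]
((308.9548034667969, 225.54119873046875), 30.943862915039062) [ 0.4806 -0.0631  0.025 ]
((102.35566711425781, 218.78866577148438), 21.824745178222656) [0.4934 0.461  0.025 ]
((196.70755004882812, 299.9056701660156), 32.535125732421875) [0.2925 0.2171 0.025 ]
((387.28204345703125, 305.1851806640625), 32.2247428894043) [ 0.2812 -0.2608  0.025 ]
((527.9459228515625, 383.5), 47.16582489013672) [ 0.0911 -0.6092  0.025 ]
btn [0.626  0.0122 0.114 ] [ 0.6424 -0.059   0.114 ] 0.07306836945954467
tumbler [0.6445 0.203  0.06  ]
ja [0.6892 0.1191 0.06  ]
jb [ 0.746  -0.1153  0.06  ]
cup [ 0.7386 -0.2171  0.04  ]
dish [0.495  0.4618 0.02  ]
brushend [ 0.4029 -0.4553  0.    ]
brushtip [ 0.5842 -0.4796  0.    ]
```

View pics/t1.png

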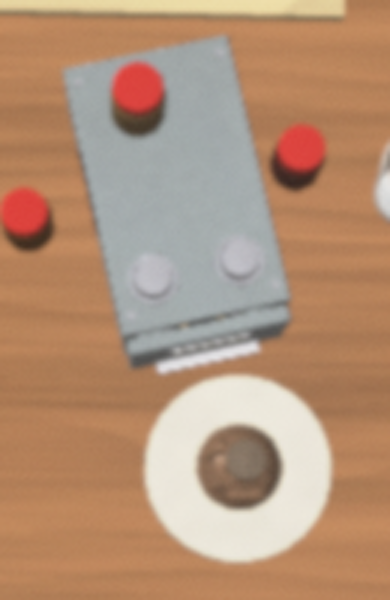

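Request:
arm_command:
  series:
    - {"rz":0.1615,"jaw":0.33}
    - {"rz":0.1615,"jaw":0.33}
    - {"rz":0.1615,"jaw":0.33}
    - {"rz":0.1615,"jaw":0.33}
    - {"rz":0.1615,"jaw":0.33}
    - {"rz":0.1615,"jaw":0.33}

```text
invalid input at $.series[0]: expected keys x, y, z, rx, ry, rz, jaw
```

```bash
cat >> h.py <<'E'
from scipy.spatial.transform import Rotation as Ro
O=np.array([.7073,-.0066,0]); yaw=.2265
C=Ro.from_euler('z',yaw).as_matrix()
def tipinfo(goal_chest=None):
    s=manip.read_state(); q=s['eef_rot']; R=Ro.from_quat([q[1],q[2],q[3],q[0]]).as_matrix()
    p=s['tcp_pos']; tip=p+R[:,2]*manip.tips_ahead
    print('t',s['time'],'tcp',p.round(4),'tip chest',(C.T@(tip-O)).round(4),'open',round(s['opening'],4),'ta',manip.tips_ahead,'F',s['force'].round(1))
    print('R in chest\n',(C.T@R).round(3),'j6',s['joints'][5].round(2))
    if goal_chest is not None: print('tool shift',(R.T@(O+C@np.array(goal_chest)-tip)).round(4))
E
python3 - <<'E'
from h import *
tipinfo([-.234,.11,.13])
E
```

```text
t 0.15 tcp [0.2018 0.5115 0.3035] tip chest [-0.3763  0.6183  0.2309] open 0.0854 ta 0.0726 F [-0.4  0.4  0.1]
R in chest
 [[-0.824  0.567 -0.001]
 [ 0.567  0.824 -0.001]
 [ 0.    -0.001 -1.   ]] j6 -0.08
tool shift [-0.4053 -0.3382  0.1012]
```

Request:
arm_command:
  series:
    - {"x":0,"y":0,"z":0,"rx":0,"ry":0,"rz":0.1615,"jaw":0.33}
    - {"x":0,"y":0,"z":0,"rx":0,"ry":0,"rz":0.1615,"jaw":0.33}
    - {"x":0,"y":0,"z":0,"rx":0,"ry":0,"rz":0.1615,"jaw":0.33}
    - {"x":0,"y":0,"z":0,"rx":0,"ry":0,"rz":0.1615,"jaw":0.33}
    - {"x":0,"y":0,"z":0,"rx":0,"ry":0,"rz":0.1615,"jaw":0.33}
    - {"x":0,"y":0,"z":0,"rx":0,"ry":0,"rz":0.1615,"jaw":0.33}
    - {"x":0,"y":0,"z":0,"rx":0,"ry":0,"rz":0,"jaw":0.33}

```text
time: 1.02
tcp_pos: [0.2018, 0.5115, 0.3037]
eef_rot: [0.0, 0.622, 0.783, -0.0]
force: [-0.1, 0.5, -0.5]
opening: 0.0575
grasp_force: 0.0
```

Run:
```python
from h import *
tipinfo([-.234,.12,.13])
```

```text
t 1.025 tcp [0.2018 0.5115 0.3037] tip chest [-0.3762  0.6184  0.2311] open 0.0575 ta 0.0726 F [-0.1  0.5 -0.5]
R in chest
 [[-0.001  1.    -0.   ]
 [ 1.     0.001 -0.   ]
 [-0.    -0.    -1.   ]] j6 0.88
tool shift [-0.4984  0.142   0.1012]
```

Request:
arm_command:
  series:
    - {"x":-0.055,"y":0.0157,"z":0,"rx":0,"ry":0,"rz":0,"jaw":0.33}
    - {"x":-0.055,"y":0.0157,"z":0,"rx":0,"ry":0,"rz":0,"jaw":0.33}
    - {"x":-0.055,"y":0.0157,"z":0,"rx":0,"ry":0,"rz":0,"jaw":0.33}
    - {"x":-0.055,"y":0.0157,"z":0,"rx":0,"ry":0,"rz":0,"jaw":0.33}
    - {"x":-0.055,"y":0.0157,"z":0,"rx":0,"ry":0,"rz":0,"jaw":0.33}
    - {"x":-0.055,"y":0.0157,"z":0,"rx":0,"ry":0,"rz":0,"jaw":0.33}
    - {"x":-0.055,"y":0.0157,"z":0,"rx":0,"ry":0,"rz":0,"jaw":0.33}
    - {"x":-0.055,"y":0.0157,"z":0,"rx":0,"ry":0,"rz":0,"jaw":0.33}

```text
time: 2.02
tcp_pos: [0.4235, 0.1092, 0.3041]
eef_rot: [0.0, 0.621, 0.784, 0.0]
force: [0.8, 0.9, 1.1]
opening: 0.0575
grasp_force: 0.0
```

Request:
arm_command:
  series:
    - {"x":-0.05,"y":0.0157,"z":0.04,"rx":0,"ry":0,"rz":0,"jaw":0.33}
    - {"x":0,"y":0,"z":0.06,"rx":0,"ry":0,"rz":0,"jaw":0.33}
    - {"x":0,"y":0,"z":0,"rx":0,"ry":-0.18,"rz":0,"jaw":0.33}
    - {"x":0,"y":0,"z":0,"rx":0,"ry":0,"rz":0,"jaw":0.33}

```text
time: 2.52
tcp_pos: [0.4477, 0.0688, 0.2055]
eef_rot: [0.07, 0.618, 0.781, -0.056]
force: [-0.4, -0.3, 0.7]
opening: 0.0573
grasp_force: 0.0
```

Run:
```python
from h import *
save('side','s1.png',(200,130,420,310),3.6)
save('top','t2.png',(230,130,370,280),3.9)
tipinfo([-.234,.105,.012])
s=manip.read_state();q=s['eef_rot'];R=Ro.from_quat([q[1],q[2],q[3],q[0]]).as_matrix()
for y in(-.036,.036):
  for d in (.0726,.0856,.0596): print(y,d,(proj('side',s['tcp_pos']+R@[0,y,d])-[200,130])*3.6)
```

```text
t 2.625 tcp [0.4481 0.0687 0.2063] tip chest [-0.2357  0.1189  0.1349] open 0.0568 ta 0.0726 F [0.3 0.5 0.4]
R in chest
 [[-0.003  1.     0.001]
 [ 0.985  0.003 -0.175]
 [-0.175  0.    -0.985]] j6 0.06
tool shift [0.0079 0.0016 0.1234]
-0.036 0.0726 [107.86667411 225.14034542]
-0.036 0.0856 [111.15250415 242.40721991]
-0.036 0.0596 [104.54836811 207.70281137]
0.036 0.0726 [188.14167662 186.9298968 ]
0.036 0.0856 [190.93749319 203.7973852 ]
0.036 0.0596 [185.3191644  169.90135045]
```

View pics/s1.png

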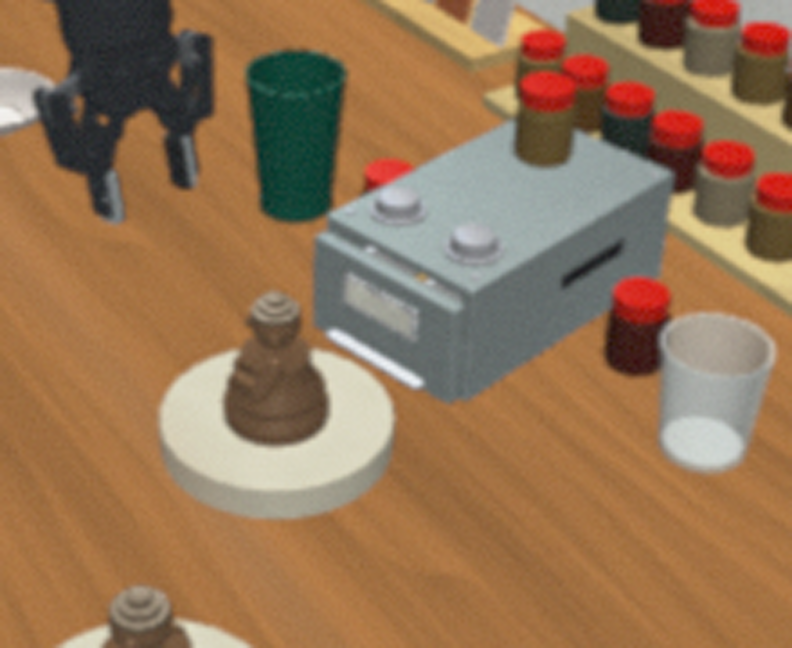

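View pics/t2.png

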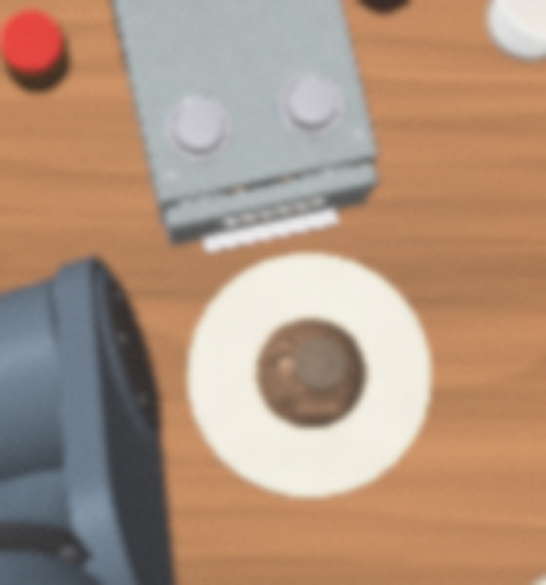

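The fingertips appear at (115,220) and (185,186) in the crop, where the calibration puts them. The bat is still in place. I'll lower the tips beside it.

Request:
arm_command:
  series:
    - {"x":0.002,"y":0.0004,"z":0.031,"rx":0,"ry":0,"rz":0,"jaw":0.33}
    - {"x":0.002,"y":0.0004,"z":0.031,"rx":0,"ry":0,"rz":0,"jaw":0.33}
    - {"x":0.002,"y":0.0004,"z":0.031,"rx":0,"ry":0,"rz":0,"jaw":0.33}
    - {"x":0.002,"y":0.0004,"z":0.03,"rx":0,"ry":0,"rz":0,"jaw":0.33}
    - {"x":0,"y":0,"z":0,"rx":0,"ry":0,"rz":0,"jaw":0.33}

```text
time: 3.25
tcp_pos: [0.4523, 0.0542, 0.0828]
eef_rot: [0.069, 0.62, 0.779, -0.056]
force: [-0.1, 0.1, 0.6]
opening: 0.0571
grasp_force: 0.0
```

Run:
```python
from h import *
tipinfo([-.234,-.10,.012])
```

```text
t 3.25 tcp [0.4523 0.0542 0.0828] tip chest [-0.2351  0.1037  0.0114] open 0.0571 ta 0.0726 F [-0.1  0.1  0.6]
R in chest
 [[ 0.     1.    -0.003]
 [ 0.984 -0.001 -0.177]
 [-0.177 -0.003 -0.984]] j6 0.16
tool shift [-0.2006  0.0012  0.0354]
```

Request:
arm_command:
  series:
    - {"x":-0.0049,"y":0,"z":0.0009,"rx":0,"ry":0,"rz":0,"jaw":0.33}
    - {"x":-0.0049,"y":0,"z":0.0009,"rx":0,"ry":0,"rz":0,"jaw":0.33}
    - {"x":-0.0049,"y":0,"z":0.0009,"rx":0,"ry":0,"rz":0,"jaw":0.33}
    - {"x":-0.0049,"y":0,"z":0.0009,"rx":0,"ry":0,"rz":0,"jaw":0.33}
    - {"x":-0.0049,"y":0,"z":0.0009,"rx":0,"ry":0,"rz":0,"jaw":0.33}
    - {"x":-0.0049,"y":0,"z":0.0009,"rx":0,"ry":0,"rz":0,"jaw":0.33}
    - {"x":-0.0049,"y":0,"z":0.0009,"rx":0,"ry":0,"rz":0,"jaw":0.33}
    - {"x":-0.0049,"y":0,"z":0.0009,"rx":0,"ry":0,"rz":0,"jaw":0.33}

```text
time: 4.25
tcp_pos: [0.4616, 0.0158, 0.0834]
eef_rot: [0.07, 0.62, 0.779, -0.056]
force: [-1.7, 5.1, 2.0]
opening: 0.0569
grasp_force: 2.5
```

Run:
```python
from h import *
tipinfo([-.234,-.10,.012])
save('side','s2.png',(200,130,420,310),3.6)
```

```text
t 4.25 tcp [0.4616 0.0158 0.0834] tip chest [-0.2344  0.0641  0.012 ] open 0.0569 ta 0.0726 F [-1.7  5.1  2. ]
R in chest
 [[ 0.001  1.    -0.   ]
 [ 0.984 -0.001 -0.179]
 [-0.179  0.    -0.984]] j6 0.08
tool shift [-0.1614  0.0005  0.0293]
```

View pics/s2.png

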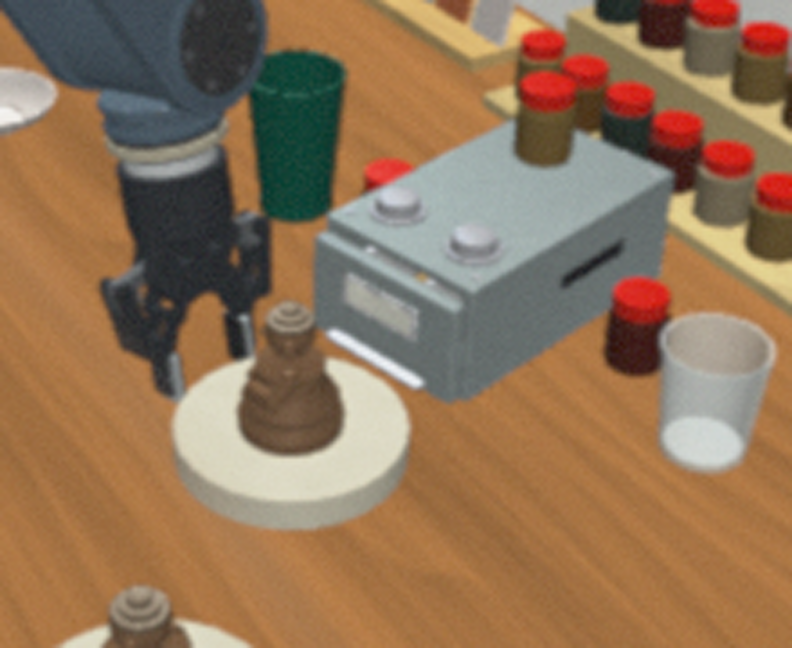

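The fingertips are on the rim at (175,390) and (240,355), and the bat is sliding flat with its centre now near (292,435), clear of the chest. I'll keep pushing.

Request:
arm_command:
  series:
    - {"x":-0.0079,"y":0,"z":0.0014,"rx":0,"ry":0,"rz":0,"jaw":0.33}
    - {"x":-0.0079,"y":0,"z":0.0014,"rx":0,"ry":0,"rz":0,"jaw":0.33}
    - {"x":-0.0079,"y":0,"z":0.0014,"rx":0,"ry":0,"rz":0,"jaw":0.33}
    - {"x":-0.0079,"y":0,"z":0.0014,"rx":0,"ry":0,"rz":0,"jaw":0.33}
    - {"x":-0.0079,"y":0,"z":0.0014,"rx":0,"ry":0,"rz":0,"jaw":0.33}
    - {"x":-0.0079,"y":0,"z":0.0014,"rx":0,"ry":0,"rz":0,"jaw":0.33}
    - {"x":-0.0079,"y":0,"z":0.0014,"rx":0,"ry":0,"rz":0,"jaw":0.33}
    - {"x":-0.0079,"y":0,"z":0.0014,"rx":0,"ry":0,"rz":0,"jaw":0.33}

```text
time: 5.3
tcp_pos: [0.476, -0.0473, 0.0837]
eef_rot: [0.07, 0.62, 0.779, -0.056]
force: [-0.5, 3.6, -1.0]
opening: 0.0573
grasp_force: 1.9
```

Request:
arm_command:
  series:
    - {"x":-0.0079,"y":0,"z":0.0014,"rx":0,"ry":0,"rz":0,"jaw":0.33}
    - {"x":-0.0079,"y":0,"z":0.0014,"rx":0,"ry":0,"rz":0,"jaw":0.33}
    - {"x":-0.0079,"y":0,"z":0.0014,"rx":0,"ry":0,"rz":0,"jaw":0.33}
    - {"x":-0.0079,"y":0,"z":0.0014,"rx":0,"ry":0,"rz":0,"jaw":0.33}
    - {"x":-0.0079,"y":0,"z":0.0014,"rx":0,"ry":0,"rz":0,"jaw":0.33}
    - {"x":-0.0079,"y":0,"z":0.0014,"rx":0,"ry":0,"rz":0,"jaw":0.33}
    - {"x":-0.0079,"y":0,"z":0.0014,"rx":0,"ry":0,"rz":0,"jaw":0.33}
    - {"x":-0.0079,"y":0,"z":0.0014,"rx":0,"ry":0,"rz":0,"jaw":0.33}

```text
time: 6.3
tcp_pos: [0.4905, -0.1098, 0.084]
eef_rot: [0.07, 0.62, 0.779, -0.056]
force: [0.0, 3.6, -2.1]
opening: 0.0572
grasp_force: 1.5
```

Run:
```python
from h import *
tipinfo([-.234,-.11,.012])
save('side','s3.png',(200,130,420,310),3.6)
```

```text
t 6.3 tcp [ 0.4905 -0.1098  0.084 ] tip chest [-0.2345 -0.0649  0.0126] open 0.0572 ta 0.0726 F [ 0.   3.6 -2.1]
R in chest
 [[ 0.     1.    -0.   ]
 [ 0.984 -0.    -0.179]
 [-0.179 -0.    -0.984]] j6 -0.21
tool shift [-0.0443  0.0005  0.0087]
```

View pics/s3.png

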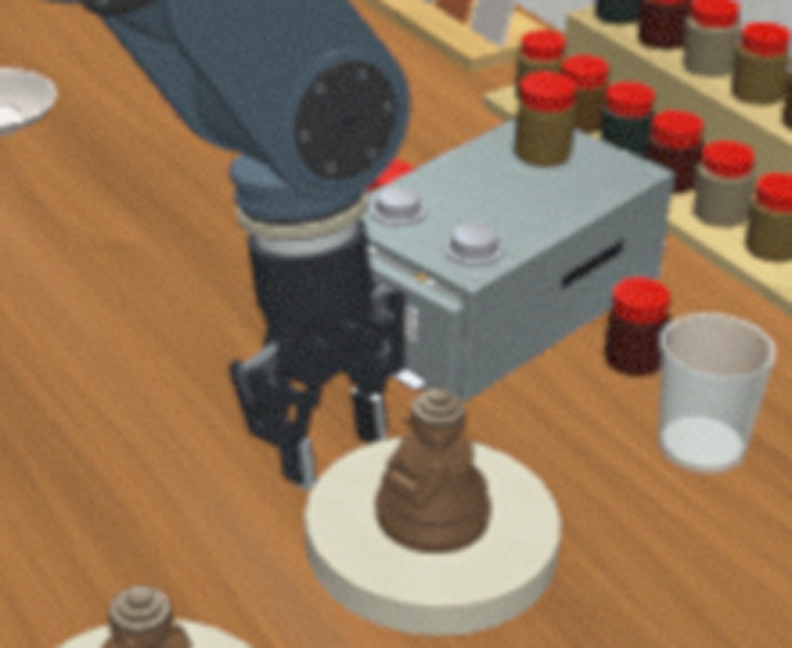

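The bat is flat at (433,525) in the crop, with the figure clear of the gripper. I'll push about 45 mm more, then back off and rise.

Request:
arm_command:
  series:
    - {"x":-0.0079,"y":0,"z":0.0014,"rx":0,"ry":0,"rz":0,"jaw":0.33}
    - {"x":-0.0079,"y":0,"z":0.0014,"rx":0,"ry":0,"rz":0,"jaw":0.33}
    - {"x":-0.0079,"y":0,"z":0.0014,"rx":0,"ry":0,"rz":0,"jaw":0.33}
    - {"x":-0.0079,"y":0,"z":0.0014,"rx":0,"ry":0,"rz":0,"jaw":0.33}
    - {"x":-0.0079,"y":0,"z":0.0014,"rx":0,"ry":0,"rz":0,"jaw":0.33}
    - {"x":-0.0039,"y":0,"z":0.0007,"rx":0,"ry":0,"rz":0,"jaw":0.33}
    - {"x":0,"y":0,"z":0,"rx":0,"ry":0,"rz":0,"jaw":0.33}

```text
time: 7.22
tcp_pos: [0.5004, -0.1527, 0.0843]
eef_rot: [0.071, 0.62, 0.779, -0.056]
force: [-1.0, 1.1, -0.0]
opening: 0.0575
grasp_force: 0.2
```

Request:
arm_command:
  series:
    - {"x":0.0148,"y":0,"z":-0.0026,"rx":0,"ry":0,"rz":0,"jaw":0.33}
    - {"x":0.0295,"y":0,"z":-0.0052,"rx":0,"ry":0,"rz":0,"jaw":0.33}
    - {"x":-0.0107,"y":0,"z":-0.059,"rx":0,"ry":0,"rz":0,"jaw":0.33}
    - {"x":-0.0107,"y":0,"z":-0.059,"rx":0,"ry":0,"rz":0,"jaw":0.33}
    - {"x":-0.0107,"y":0,"z":-0.059,"rx":0,"ry":0,"rz":0,"jaw":0.33}
    - {"x":0,"y":0,"z":0,"rx":0,"ry":0.181,"rz":0,"jaw":0.33}
    - {"x":0,"y":0,"z":0,"rx":0,"ry":0,"rz":0,"jaw":0.33}

```text
time: 8.1
tcp_pos: [0.4902, -0.1086, 0.2643]
eef_rot: [0.001, 0.623, 0.782, 0.0]
force: [-0.3, 0.3, 0.4]
opening: 0.057
grasp_force: 0.0
```

Run:
```python
from h import *
tipinfo([-.075,0,.2])
im=camera('top'); m=(im.min(2)>170).astype(np.uint8); n,l,st,c=cv2.connectedComponentsWithStats(m)
for k in range(1,n):
    if 1000<st[k,4]<5000:
        e=cv2.minEnclosingCircle(np.argwhere(l==k)[:,::-1].astype(np.float32));p=ray('top',*e[0],.025); print(st[k],e,p,C.T@(p-O))
# button check with side camera
for u,v in((398,203),(474,240)): print('side btn',(C.T@(ray('side',200+u/3.6,130+v/3.6,.114)-O)).round(4))
```

```text
t 8.1 tcp [ 0.4902 -0.1086  0.2643] tip chest [-0.2344 -0.0507  0.1917] open 0.057 ta 0.0726 F [-0.3  0.3  0.4]
R in chest
 [[ 0.002  1.     0.001]
 [ 1.    -0.002 -0.001]
 [-0.001  0.001 -1.   ]] j6 -0.53
tool shift [ 0.051   0.1593 -0.0083]
[ 253   83   71   97 3900] ((287.2596740722656, 130.92239379882812), 50.44129180908203) [ 0.72887055 -0.00589911  0.025     ] [ 0.021177   -0.00416108  0.025     ]
[   0   85   26   80 1507] ((0.5, 124.5), 39.503265380859375) [0.73539377 0.73461025 0.025     ] [0.19382853 0.71596955 0.025     ]
[  80  197   44   44 1329] ((102.0434799194336, 218.47825622558594), 22.093093872070312) [0.49419362 0.46185693 0.025     ] [-0.10246271  0.50434871  0.025     ]
[ 165  268   65   65 2572] ((196.88079833984375, 299.99224853515625), 32.73615264892578) [0.2922664  0.21668129 0.025     ] [-0.35429105  0.31078171  0.025     ]
[ 379  274   41   64 1376] ((390.5, 305.5), 31.693946838378906) [ 0.28039902 -0.26897026  0.025     ] [-0.47491727 -0.15980046  0.025     ]
[ 485  348   75   72 4480] ((527.9459228515625, 383.5), 47.16582489013672) [ 0.09111131 -0.60921489  0.025     ] [-0.73577842 -0.44884666  0.025     ]
side btn [-0.0849  0.0251  0.114 ]
side btn [-0.0832 -0.0447  0.114 ]
```

Run:
```python
from h import *
a=cv2.imread('pics/s1.png')[150:290,330:540]; a=cv2.resize(a,None,fx=1.9,fy=1.9)
b=cv2.imread('pics/t2.png')[40:190,140:390]; b=cv2.resize(b,None,fx=1.6,fy=1.6)
def mark(im,n,f):
    for y in(.036,-.036):
        for r,z,col in((.016,.114,(0,0,255)),(.021,.104,(0,255,0))):
            pts=[f(proj(n,O+C@np.array([-.075+r*np.cos(t),y+r*np.sin(t),z]))) for t in np.linspace(0,6.28,40)]
            cv2.polylines(im,[np.array(pts).round().astype(int)],True,col,1)
    q=[(-.115,.07,.1),(.115,.07,.1),(.115,-.07,.1),(-.115,-.07,.1)]
    pts=[f(proj(n,O+C@np.array(k))) for k in q]
    cv2.polylines(im,[np.array(pts).round().astype(int)],True,(255,0,255),1)
mark(a,'side',lambda p:((p-[200,130])*3.6-[330,150])*1.9)
mark(b,'top',lambda p:((p-[230,130])*3.9-[140,40])*1.6)
print(a.shape,b.shape)
h=max(a.shape[0],b.shape[0]); f=np.zeros((h,a.shape[1]+b.shape[1],3),np.uint8); f[:a.shape[0],:a.shape[1]]=a; f[:b.shape[0],a.shape[1]:]=b
cv2.imwrite('pics/ov.png',f)
```

```text
(266, 399, 3) (240, 400, 3)
```

View pics/ov.png

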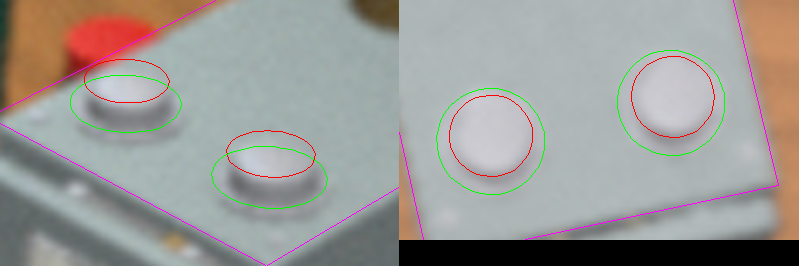

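The model circles match the buttons in both views to within about 2 mm. Now I'll turn and move over them.

Request:
arm_command:
  series:
    - {"x":0,"y":0,"z":0,"rx":0,"ry":0,"rz":0.1745,"jaw":0.33}
    - {"x":0,"y":0,"z":0,"rx":0,"ry":0,"rz":0.1745,"jaw":0.33}
    - {"x":0,"y":0,"z":0,"rx":0,"ry":0,"rz":0.1745,"jaw":0.33}
    - {"x":0,"y":0,"z":0,"rx":0,"ry":0,"rz":0.1745,"jaw":0.33}
    - {"x":0,"y":0,"z":0,"rx":0,"ry":0,"rz":0.1745,"jaw":0.33}
    - {"x":0,"y":0,"z":0,"rx":0,"ry":0,"rz":0.1745,"jaw":0.33}
    - {"x":0,"y":0,"z":0,"rx":0,"ry":0,"rz":0.1745,"jaw":0.33}
    - {"x":0,"y":0,"z":0,"rx":0,"ry":0,"rz":0.1745,"jaw":0.33}

```text
time: 9.15
tcp_pos: [0.4895, -0.1077, 0.2626]
eef_rot: [0.001, 0.981, 0.196, -0.001]
force: [0.9, -0.2, -0.3]
opening: 0.0574
grasp_force: 0.0
```

Request:
arm_command:
  series:
    - {"x":0,"y":0,"z":0,"rx":0,"ry":0,"rz":0.1745,"jaw":0.33}
    - {"x":0.04,"y":-0.0127,"z":0,"rx":0,"ry":0,"rz":0,"jaw":0.33}
    - {"x":0.04,"y":-0.0127,"z":0,"rx":0,"ry":0,"rz":0,"jaw":0.33}
    - {"x":0.04,"y":-0.0127,"z":0,"rx":0,"ry":0,"rz":0,"jaw":0.33}
    - {"x":0.04,"y":-0.0127,"z":0,"rx":0,"ry":0,"rz":0,"jaw":0.33}
    - {"x":0,"y":0,"z":0.04,"rx":0,"ry":0,"rz":0,"jaw":0.33}
    - {"x":0,"y":0,"z":0,"rx":0,"ry":0,"rz":0,"jaw":0.33}

```text
time: 10.02
tcp_pos: [0.6329, -0.0218, 0.2201]
eef_rot: [0.0, 0.994, 0.113, -0.004]
force: [0.5, -0.5, -0.0]
opening: 0.0573
grasp_force: 0.0
```

Run:
```python
from h import *
tipinfo([-.075,0,.118])
save('side','s4.png',(200,100,420,310),2.8)
```

```text
t 10.025 tcp [ 0.6329 -0.0218  0.2201] tip chest [-0.0764  0.0018  0.1475] open 0.0573 ta 0.0726 F [ 0.5 -0.5 -0. ]
R in chest
 [[ 1.     0.001 -0.007]
 [ 0.001 -1.     0.   ]
 [-0.007 -0.    -1.   ]] j6 1.24
tool shift [0.0017 0.0018 0.0295]
```

View pics/s4.png

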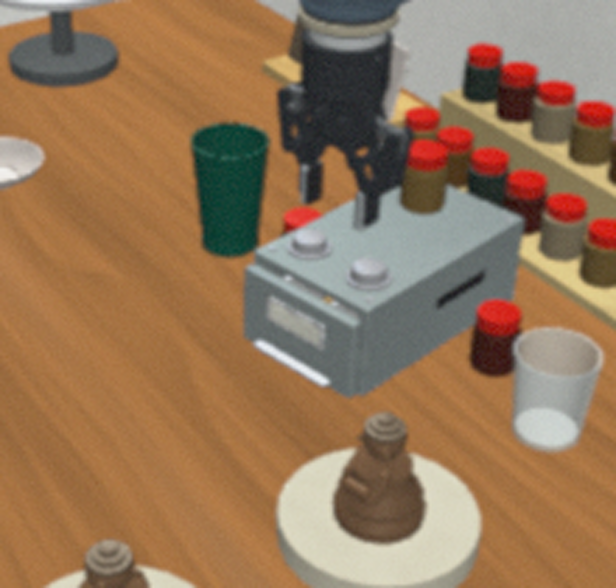

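The tips at (311,200) and (367,226) hang over the buttons at (310,240) and (369,269). The bat, at (380,520), is clear of the drawer's path. I'll lower to just above the buttons.

Request:
arm_command:
  series:
    - {"x":0.0017,"y":0.0018,"z":0.015,"rx":0,"ry":0,"rz":0,"jaw":0.33}
    - {"x":0,"y":0,"z":0.0145,"rx":0,"ry":0,"rz":0,"jaw":0.33}
    - {"x":0,"y":0,"z":0,"rx":0,"ry":0,"rz":0,"jaw":0.33}

```text
time: 10.45
tcp_pos: [0.6361, -0.0244, 0.1932]
eef_rot: [-0.001, 0.994, 0.113, -0.001]
force: [-0.7, 0.1, 0.9]
opening: 0.057
grasp_force: 0.0
```

Run:
```python
from h import *
tipinfo([-.075,0,.1065])
p=ray('side',200+380/2.8,100+520/2.8,.025);print('bat',C.T@(p-O))
```

```text
t 10.45 tcp [ 0.6361 -0.0244  0.1932] tip chest [-0.0735 -0.0012  0.1206] open 0.057 ta 0.0726 F [-0.7  0.1  0.9]
R in chest
 [[ 1.    -0.001 -0.002]
 [-0.001 -1.     0.001]
 [-0.002 -0.001 -1.   ]] j6 1.23
tool shift [-0.0015 -0.0012  0.0141]
bat [-0.24152024 -0.2012029   0.025     ]
```

Bat at y −0.20: well clear. Now I'll press.

Request:
arm_command:
  series:
    - {"x":-0.001,"y":-0.001,"z":0.004,"rx":0,"ry":0,"rz":0,"jaw":0.33}
    - {"x":0,"y":0,"z":0.005,"rx":0,"ry":0,"rz":0,"jaw":0.33}
    - {"x":0,"y":0,"z":0.005,"rx":0,"ry":0,"rz":0,"jaw":0.33}
    - {"x":0,"y":0,"z":0,"rx":0,"ry":0,"rz":0,"jaw":0.33}

```text
time: 10.95
tcp_pos: [0.6356, -0.0235, 0.1803]
eef_rot: [-0.0, 0.994, 0.113, 0.0]
force: [-0.3, -0.4, -0.3]
opening: 0.0574
grasp_force: 0.0
```

Run:
```python
from h import *
tipinfo([-.075,0,.1065]);print(manip.read_state()['ft_torque'])
```

```text
t 10.95 tcp [ 0.6356 -0.0235  0.1803] tip chest [-0.0737 -0.0003  0.1077] open 0.0574 ta 0.0726 F [-0.3 -0.4 -0.3]
R in chest
 [[ 1.    -0.     0.   ]
 [-0.    -1.     0.001]
 [ 0.    -0.001 -1.   ]] j6 1.23
tool shift [-0.0013 -0.0003  0.0012]
[0.00248388 0.0446322  0.00098197]
```

Request:
arm_command:
  series:
    - {"x":-0.001,"y":0,"z":0.003,"rx":0,"ry":0,"rz":0,"jaw":0.33}
    - {"x":0,"y":0,"z":0.003,"rx":0,"ry":0,"rz":0,"jaw":0.33}
    - {"x":0,"y":0,"z":0.003,"rx":0,"ry":0,"rz":0,"jaw":0.33}
    - {"x":0,"y":0,"z":0,"rx":0,"ry":0,"rz":0,"jaw":0.33}

```text
time: 11.45
tcp_pos: [0.6355, -0.0235, 0.1749]
eef_rot: [-0.0, 0.994, 0.113, 0.002]
force: [-9.5, 2.4, 29.6]
opening: 0.0572
grasp_force: 15.0
```

Request:
arm_command:
  series:
    - {"x":0,"y":0,"z":-0.001,"rx":0,"ry":0,"rz":0,"jaw":0.33}
    - {"x":0,"y":0,"z":0,"rx":0,"ry":0,"rz":0,"jaw":0.33}
    - {"x":0,"y":0,"z":0,"rx":0,"ry":0,"rz":0,"jaw":0.33}
    - {"x":0,"y":0,"z":0,"rx":0,"ry":0,"rz":0,"jaw":0.33}
    - {"x":0,"y":0,"z":0,"rx":0,"ry":0,"rz":0,"jaw":0.33}
    - {"x":0,"y":0,"z":0,"rx":0,"ry":0,"rz":0,"jaw":0.33}
    - {"x":0,"y":0,"z":0,"rx":0,"ry":0,"rz":0,"jaw":0.33}
    - {"x":0,"y":0,"z":0,"rx":0,"ry":0,"rz":0,"jaw":0.33}

```text
time: 12.45
tcp_pos: [0.6354, -0.0235, 0.175]
eef_rot: [-0.0, 0.994, 0.113, 0.002]
force: [-5.0, 2.0, 21.6]
opening: 0.0569
grasp_force: 10.6
```

Request:
arm_command:
  series:
    - {"x":0,"y":0,"z":0,"rx":0,"ry":0,"rz":0,"jaw":0.33}
    - {"x":0,"y":0,"z":0,"rx":0,"ry":0,"rz":0,"jaw":0.33}
    - {"x":0,"y":0,"z":0,"rx":0,"ry":0,"rz":0,"jaw":0.33}
    - {"x":0,"y":0,"z":0,"rx":0,"ry":0,"rz":0,"jaw":0.33}
    - {"x":0,"y":0,"z":0,"rx":0,"ry":0,"rz":0,"jaw":0.33}
    - {"x":0,"y":0,"z":0,"rx":0,"ry":0,"rz":0,"jaw":0.33}
    - {"x":0,"y":0,"z":0,"rx":0,"ry":0,"rz":0,"jaw":0.33}
    - {"x":0,"y":0,"z":0,"rx":0,"ry":0,"rz":0,"jaw":0.33}

```text
time: 13.45
tcp_pos: [0.6354, -0.0235, 0.175]
eef_rot: [-0.0, 0.994, 0.113, 0.002]
force: [-5.8, 1.3, 20.5]
opening: 0.0574
grasp_force: 10.6
```

Run:
```python
from h import *
tipinfo();print(manip.read_state()['ft_torque'])
save('side','s5.png',(220,120,420,310),3.1)
```

```text
t 13.45 tcp [ 0.6354 -0.0235  0.175 ] tip chest [-0.0736 -0.0003  0.1024] open 0.0574 ta 0.0726 F [-5.8  1.3 20.5]
R in chest
 [[ 1.    -0.     0.003]
 [-0.    -1.     0.   ]
 [ 0.003 -0.    -1.   ]] j6 1.23
[0.34743659 0.93550982 0.03753833]
```

View pics/s5.png

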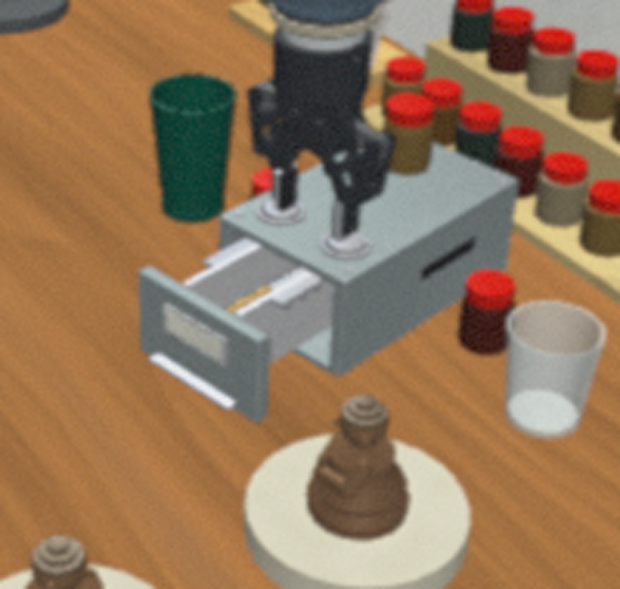

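Both tips are on the buttons at (280,208) and (346,240), and the drawer is sliding out. Its front's top edge runs from (147,270) to (268,343). I'll hold longer and check with pixel code that it has stopped.

Request:
arm_command:
  series:
    - {"x":0,"y":0,"z":0,"rx":0,"ry":0,"rz":0,"jaw":0.33}
    - {"x":0,"y":0,"z":0,"rx":0,"ry":0,"rz":0,"jaw":0.33}
    - {"x":0,"y":0,"z":0,"rx":0,"ry":0,"rz":0,"jaw":0.33}
    - {"x":0,"y":0,"z":0,"rx":0,"ry":0,"rz":0,"jaw":0.33}
    - {"x":0,"y":0,"z":0,"rx":0,"ry":0,"rz":0,"jaw":0.33}
    - {"x":0,"y":0,"z":0,"rx":0,"ry":0,"rz":0,"jaw":0.33}
    - {"x":0,"y":0,"z":0,"rx":0,"ry":0,"rz":0,"jaw":0.33}
    - {"x":0,"y":0,"z":0,"rx":0,"ry":0,"rz":0,"jaw":0.33}

```text
time: 14.5
tcp_pos: [0.6354, -0.0235, 0.175]
eef_rot: [-0.0, 0.994, 0.113, 0.002]
force: [-5.4, 2.9, 21.2]
opening: 0.057
grasp_force: 10.6
```

Run:
```python
from h import *
im=camera('side')[120:310,220:420,::-1]
n=cv2.resize(im,None,fx=3.1,fy=3.1,interpolation=cv2.INTER_CUBIC).astype(float); o=cv2.imread('pics/s5.png').astype(float)
cv2.imwrite('pics/s6.png',n)
d=np.abs(n-o).mean(2); print('drawer region diff',d[260:420,130:280].mean(),'ref',d[400:,480:].mean())
for u,v in((147,270),(268,343)): print((C.T@(ray('side',220+u/3.1,120+v/3.1,.09)-O)).round(3))
for x in (-.13,-.19,-.21): print(x,[((proj('side',O+C@np.array([x,y,.09]))-[220,120])*3.1).round(0) for y in(.068,-.068)])
```

```text
drawer region diff 1.655111111111111 ref 1.7724741748551274
[-0.205  0.058  0.09 ]
[-0.206 -0.077  0.09 ]
-0.13 [array([205., 231.]), array([327., 298.])]
-0.19 [array([152., 258.]), array([274., 329.])]
-0.21 [array([134., 268.]), array([256., 340.])][ WARN:0@1.323] global loadsave.cpp:1063 imwrite_ Unsupported depth image for selected encoder is fallbacked to CV_8U.
```

Run:
```python
from h import *
for (a,b) in (((318,237),(147,270)),((465,305),(268,343))):
    p=C.T@(ray('side',200+a[0]/3.6,130+a[1]/3.6,.09)-O);q=C.T@(ray('side',220+b[0]/3.1,120+b[1]/3.1,.09)-O);print(p.round(3),q.round(3),(p-q).round(3))
im=camera('top'); cv2.imwrite('pics/t5.png',im[:,:,::-1])
# template: white handle strip location, before/after
o=cv2.imread('pics/t0.png'); o=cv2.resize(o,(560,420))
n=im[:,:,::-1].copy()
for x in np.arange(-.30,-.11,.005):
    print(round(x,3),[int(np.mean([n[tuple(np.round(proj('top',O+C@np.array([x,y,.03]))).astype(int)[::-1])].mean() for y in np.linspace(-.015,.015,7)])),int(np.mean([o[tuple(np.round(proj('top',O+C@np.array([x+.08,y,.03]))).astype(int)[::-1])].mean() for y in np.linspace(-.015,.015,7)]))])
```

```text
[-0.131  0.059  0.09 ] [-0.205  0.058  0.09 ] [0.074 0.001 0.   ]
[-0.12 -0.07  0.09] [-0.206 -0.077  0.09 ] [0.086 0.006 0.   ]
-0.3 [100, 117]
-0.295 [99, 115]
-0.29 [100, 111]
-0.285 [101, 116]
-0.28 [101, 150]
-0.275 [101, 217]
-0.27 [101, 228]
-0.265 [102, 228]
-0.26 [102, 228]
-0.255 [103, 229]
-0.25 [102, 229]
-0.245 [102, 229]
-0.24 [102, 225]
-0.235 [102, 175]
-0.23 [103, 128]
-0.225 [103, 133]
-0.22 [104, 188]
-0.215 [104, 221]
-0.21 [105, 159]
-0.205 [104, 146]
-0.2 [105, 142]
-0.195 [106, 167]
-0.19 [106, 165]
-0.185 [106, 124]
-0.18 [106, 148]
-0.175 [106, 170]
-0.17 [106, 170]
-0.165 [106, 170]
-0.16 [106, 170]
-0.155 [105, 170]
-0.15 [105, 170]
-0.145 [106, 170]
-0.14 [106, 171]
-0.135 [106, 172]
-0.13 [107, 172]
-0.125 [106, 171]
-0.12 [106, 170]
-0.115 [106, 170]
```

The travel averages 80 mm and the drawer is stationary, so it is fully out. I'll release straight up.

Request:
arm_command:
  series:
    - {"x":0,"y":0,"z":-0.01,"rx":0,"ry":0,"rz":0,"jaw":0.33}
    - {"x":0,"y":0,"z":-0.03,"rx":0,"ry":0,"rz":0,"jaw":0.33}
    - {"x":0,"y":0,"z":-0.05,"rx":0,"ry":0,"rz":0,"jaw":0.33}
    - {"x":0,"y":0,"z":-0.04,"rx":0,"ry":0,"rz":0,"jaw":0.33}
    - {"x":-0.05,"y":-0.03,"z":0,"rx":0,"ry":0,"rz":0,"jaw":0.33}
    - {"x":-0.05,"y":-0.03,"z":0,"rx":0,"ry":0,"rz":0,"jaw":0.33}
    - {"x":-0.04,"y":-0.04,"z":0,"rx":0,"ry":0,"rz":0,"jaw":0.33}
    - {"x":0,"y":0,"z":0,"rx":0,"ry":0,"rz":0,"jaw":0.33}

```text
time: 15.6
tcp_pos: [0.4732, 0.0435, 0.3027]
eef_rot: [-0.001, 0.994, 0.114, -0.0]
force: [0.2, 0.0, 0.8]
opening: 0.0578
grasp_force: 0.0
```

Run:
```python
from h import *
tipinfo()
im=camera('side')[120:310,220:420,::-1]
n=cv2.resize(im,None,fx=3.1,fy=3.1,interpolation=cv2.INTER_CUBIC).astype(np.uint8); o=cv2.imread('pics/s5.png')
d=cv2.absdiff(n,o).mean(2); print('drawer',d[290:420,130:280].mean(),'bat',d[400:580,240:470].mean(),'cup/jar',d[270:430,460:610].mean(),'jar_c',d[95:165,390:430].mean())
```

```text
t 15.6 tcp [0.4732 0.0435 0.3027] tip chest [-0.2169  0.1014  0.2301] open 0.0578 ta 0.0726 F [0.2 0.  0.8]
R in chest
 [[ 1.     0.002 -0.001]
 [ 0.002 -1.     0.001]
 [-0.001 -0.001 -1.   ]] j6 1.34
drawer 2.816769230769231 bat 3.038027375201288 cup/jar 3.258375 jar_c 4.042857142857143
```

```bash
python3 -c "
from plant import manip; print(manip.hand_in())"
```

```text
the job is handed in; nothing more can be done
None
```

The job is handed in at 15.6 s. The bat was pushed flat to about 200 mm right of the chest's middle line, the drawer is fully out (about 80 mm measured), both buttons are released, and nothing else moved that I could see in the side camera's crop. The hand-in returned no verdict.

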